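Latch the sample carriage into its dock

ROBOT

A 6-joint arm with a two-finger parallel gripper is mounted at the origin on the work surface. World frame = base frame: x ahead of the robot, y to its left, z up, the work surface at z = 0. Lengths are in m, angles in rad, forces in N, time in s.
With the tool pointing down it reaches from about 0.35 to 0.875 m from the base axis. Payload 4.2 kg.
Tool frame: the origin (TCP) lies between the finger pads; the fingertips stand 8 mm ahead of it and the grasp point (between the pads) lies 11 mm behind it; z points along the fingers, y is the line along which they close (so a half turn about z gives the same grasp; the last joint's range is limited). The gripper opens to 85 mm and grips with 20 to 120 N. Pads are 22 mm wide; open, the fingers measure 114 mm over their backs; the gripper's body (76 mm by 85 mm) begins 54 mm behind the grasp point. The pads swing forward as they close: fully open they stand 13 mm farther back than shut.
Start: joints at [1.433, 0.385, 0.008, 0, -1.194, -0.259], TCP at [0.242, 0.576, 0.239] pointing down, gripper open.
Joint ranges: [-3.14, 3.14], [-1.21, 2.06], [-1.07, 1.41], [-3.16, 2.05], [-2.99, -0.16], [-3.1, 3.1]. Speed limits (rad/s): [2.79, 2.79, 3.14, 3.14, 3.14, 3.14].

INTERFACE

Orientations are given as a unit quaternion [x, y, z, w].
In Python, from rig import bot, viewer, order gives the robot as it stands.
- The arm moves only by the tool move_arm, never from a script. Its argument "moves" is a list that holds one entry, the list of rows, each a list of 7 numbers: the opening in per cent of the stroke, from 0 (shut) to 100 (fully open), then the shift along the world's x, y, z in m, then the turn, a rotation vector about the world's x, y, z in rad. A call has 1 to 5 rows; each row shifts and turns the commanded pose from where the row before left it; what a row does not reach is not made up. A row lasts 1/12 s, in which the tool goes at most 41.7 mm and 7.16 degrees, less where a joint would pass 70% of its speed; a pose out of reach is approached as far as the arm can. A call with a gripper value outside its range is refused whole. The fingers move at their own pace and stop on an object; "grip_force" is the grip in N (left out, the last holds). Time passes only in rows, so rows that do not move let the fingers close. It gives the time, the measured TCP pose, the force, the opening and the grip force at its end, in the units of the state.
- bot.get_obs(): the state, without advancing time (a new reading comes with each control period).
- viewer.read_camera(name): name is "side" or "top"; returns a dict with "image" (480x640x3 uint8, blue, green, red), "mtx" (3x3 intrinsics, pixels), "pose" (4x4, takes a point from camera to world coordinates). Camera axes: x right, y up, looking along -z (the intrinsics and any distortion apply to the point x, -y, -z); pixel columns grow to the right and rows downward; lengths in m; the calibration is good to about 2 mm. A picture is of the moment at which its call begins. There is no depth.
- order.finish_job(): hands the job in; it is judged then, once.
The state is a dict: "t": time; "joint_pos": joint angles; "qd": joint speeds; "tau": joint torques, N m; "ee_pos": TCP position; "tcp_rot": TCP orientation; "wrist_force": force on the tool from outside, world axes, zero at the start; "torque": the same for the moment, N m; "gripper_width": finger opening in m; "finger_force": force on a finger pad.
Only numpy, scipy, OpenCV 4.12 (cv2) and the standard library are available. Lean on these libraries where they do the work, as an engineer would, in place of code of your own. Each camera call takes 0.05 s, during which the arm holds its last target. There are 200 camera calls.

TASK

Close the sample changer: lift the carriage's drop-latch bar by its handle, bring the carriage forward until the bar's tooth is over the front part of the keeper's flat top, and set the tooth down there gently. Then slide the carriage on, with the tooth riding lightly on the flat, until it drops into the notch by its own weight; let go with the bar fully down. Never push or press the latch hard against the keeper (stay under 15 N), and do not disturb the glassware and bottles beside the dock.

Things in the scene. Friction and masses are not known exactly. Their poses are not given: they have to be found in the camera images.
- dock: Sample-changer dock: off-white base plate 400 x 150 x 12 mm fixed to the bench, with low aluminium side guides and, at its far end, a control pod 72 mm high with round buttons. Origin on the bench, midway between the guides; z up, y left, x along the guides, the way the carriage is pushed home (towards the pod). A steel keeper is clamped on it at y = -45 mm.
- keeper_middle_setting (a point): Where the top edge of the keeper's front face would be in its middle setting: dock x = 30 mm, y = -45 mm, 52 mm high. The real keeper is clamped up to 16 mm before or behind it, anew at each start; its place is not reported: feel or see it. Keeper along +x: upright front face, level flat 54 mm long, notch 12 mm long and 20 mm deep, back wall 12 mm thick rising to 70 mm.
- carriage: Aluminium deck 170 x 130 x 8 mm running along the dock's x on slides (0.5 N friction, 2 to 5 N to push with the tooth riding; stays where left; axes as the dock's); three capped cups, tops 84 mm above the bench, along its left side. The latch bar is hinged in a bracket at y = -45 mm: hinge 188 mm behind (-x) the origin, 60 mm above the bench. Origin at bench level on the dock's middle line.
- latch_handle (a point): Middle of the latch handle: a level round steel bar 14 mm thick, 50 mm long, along the dock's y, on two posts above the latch bar. 107 mm above the bench when the bar is level; 138 mm in front (+x) of the hinge, 47 mm above it; 33 mm free below it. Pinch from above, fingers closing along the dock's x; it can roll between them. Axes: the bar's (x to the nose).
- tooth_tip (a point): Middle of the underside of the tooth at the latch bar's nose: the tooth is 8 mm long (x), 12 mm wide and hangs 16 mm below the bar; its tip is 168 mm in front of the hinge and 23 mm below it, so 37 mm above the bench when the bar is level (also when it hangs in the notch). The bar turns up to 0.9 rad and falls back by its own weight, about 1.5 N at the handle; 0.09 rad with the tooth on the flat.
- beaker: Glass beaker 68 mm wide, 85 mm tall, beside the dock; origin at the centre of its underside. Bystander.
- buffer_bottle: White plastic bottle 48 mm wide, 85 mm tall, beside the dock; origin at the centre of its underside. Bystander.
- salt_jar: Amber glass jar 52 mm wide, 60 mm tall, beside the dock; origin at the centre of its underside. Bystander.

How it is judged:
On the way, in this order (a step that is already met when the one before it is completed fails the run):
1. the tooth rests on the keeper's flat top (contact force between carriage and dock above 0.2 N and x of tooth_tip in the frame of dock above 0.01 m and z of tooth_tip in the frame of dock between 0.048 and 0.058 m), for 0.1 s.
2. the tooth has dropped into the notch (z of tooth_tip in the frame of dock below 0.041 m and x of tooth_tip in the frame of dock above 0.06 m), for 0.2 s.
At the end, for the whole second after the job is handed in: The latch bar is down with its tooth in the keeper's notch (tooth tip less than 41 mm above the bench and more than 60 mm along the dock's x axis), and the carriage is at rest (all of step 2 and linear speed of carriage below 0.01 m/s); the robot touches nothing.
It fails at once if the latch is pushed or pressed against the keeper with more than 15 N (contact force between carriage and dock above 15 N).
It fails at once if the beaker beside the dock is moved by more than 25 mm (distance of beaker from where it was at the start of the episode above 0.025 m).
It fails at once if the buffer bottle beside the dock is moved by more than 25 mm (distance of buffer_bottle from where it was at the start of the episode above 0.025 m).
It fails at once if the salt jar beside the dock is moved by more than 25 mm (distance of salt_jar from where it was at the start of the episode above 0.025 m).
It also fails if it takes over 48 s, if anything falls off the work surface, if the arm or the gripper's body presses on something with over 40 N, if the wrist force passes 120 N, or if a joint passes its speed limit or range.

## Working session

There is one attempt and no reset: what is moved stays moved. The work goes in short steps, Python scripts to look and compute and a tool call to move; the robot and the scene stay as the last step left them, time stands still between calls to the robot, and variables do not carry over. Pictures are saved under pics/ and viewed, at most 10 in all, crops included, and the job is handed in when it is done.

Besides the shell and the picture viewer there is one more tool, called after "Call:" in YAML: its name, and indented under it one key for each argument. move_arm: Moves the arm, as the interface text tells. Its arguments: {"type":"object","properties":{"moves":{"type":"array","items":{"type":"array","items":{"type":"array","items":{"type":"number"}}}},"grip_force":{"type":"number"}},"required":["moves"]}

```bash
mkdir -p pics; ls; python3 - <<'E'
from rig import bot, viewer, order
import cv2, numpy as np
np.set_printoptions(precision=4,suppress=True)
for n in ("side","top"):
    c=viewer.read_camera(n); cv2.imwrite(f"pics/{n}0.png",c["image"]); print(n,c["mtx"],c["pose"],[k for k in c])
print(bot.get_obs())
E
```

```text
pics
side [[436.1715   0.     313.1197]
 [  0.     436.1715 240.4128]
 [  0.       0.       1.    ]] [[-0.9713  0.1377 -0.1939  0.4655]
 [-0.2373 -0.6169  0.7504  0.5134]
 [-0.0163  0.7749  0.6319  0.5012]
 [ 0.      0.      0.      1.    ]] ['image', 'mtx', 'pose']
top [[550.1776   0.     321.9298]
 [  0.     550.1776 239.6739]
 [  0.       0.       1.    ]] [[-0.0149  0.9928 -0.1188  0.5018]
 [-0.9995 -0.0114  0.0299  0.0397]
 [ 0.0283  0.1192  0.9925  0.8903]
 [ 0.      0.      0.      1.    ]] ['image', 'mtx', 'pose']
{'t': 0.1, 'joint_pos': array([ 1.4326,  0.3855,  0.0068, -0.0004, -1.194 , -0.2586]), 'qd': array([ 0.0002, -0.0012,  0.0031,  0.0027, -0.0004,  0.    ]), 'tau': array([ -0.0004, -39.3317,  18.8931,   4.1979,  -0.0026,   0.    ]), 'ee_pos': array([0.2413, 0.576 , 0.2383]), 'tcp_rot': array([ 0.9804, -0.1972, -0.0001,  0.001 ]), 'wrist_force': array([0.068 , 1.0868, 0.6988]), 'torque': array([-0.0041, -0.0176, -0.0188]), 'finger_force': 0.0, 'gripper_width': 0.08559084520346666}
```

View pics/side0.png

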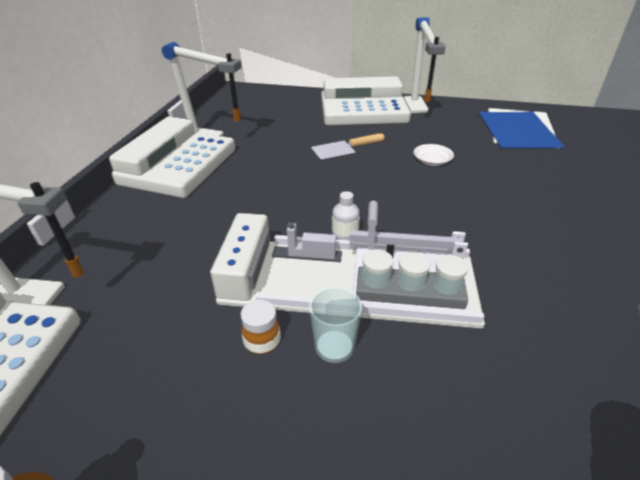

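View pics/top0.png

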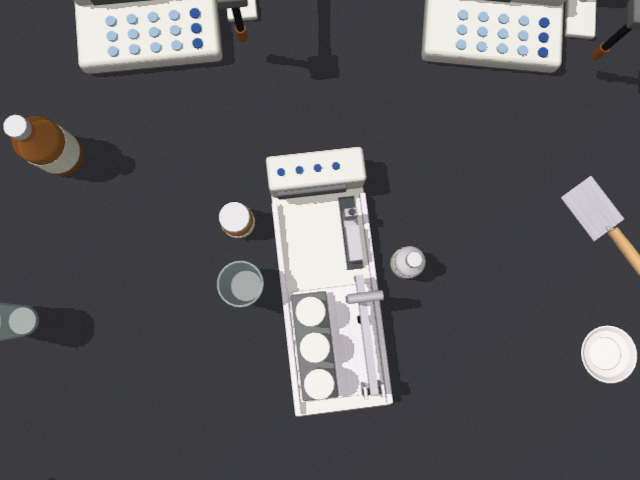

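The side view shows the dock at about (220–480, 215–320), with the handle at about (373,215) and the keeper at about (290–335, 245). In the top view the handle is at about (365,297) and the keeper at about (352,235), and dock +x points up (roughly world +x). I'll zoom in on both next.

```bash
cat > h.py <<'E'
import cv2, numpy as np
from rig import bot, viewer, order
np.set_printoptions(precision=4,suppress=True)
def ray(c,uv):
    K,P=c["mtx"],c["pose"]; d=np.array([(uv[0]-K[0,2])/K[0,0],-(uv[1]-K[1,2])/K[1,1],-1.])
    return P[:3,3],P[:3,:3]@d
def plane(c,uv,z):
    o,d=ray(c,uv); return o+d*(z-o[2])/d[2]
def tri(c1,u1,c2,u2):
    o1,d1=ray(c1,u1);o2,d2=ray(c2,u2)
    s=np.linalg.lstsq(np.c_[d1,-d2],o2-o1,rcond=None)[0]
    a,b=o1+s[0]*d1,o2+s[1]*d2; return (a+b)/2,np.linalg.norm(a-b)
def proj(c,p):
    K,P=c["mtx"],c["pose"]; q=P[:3,:3].T@(np.asarray(p)-P[:3,3])
    return np.array([K[0,2]+K[0,0]*q[0]/-q[2],K[1,2]-K[1,1]*q[1]/-q[2]])
E
python3 - <<'E'
import cv2
t=cv2.imread("pics/top0.png")[140:420,250:450]; s=cv2.imread("pics/side0.png")[190:330,210:490]
cv2.imwrite("pics/t1.png",cv2.resize(t,None,fx=2.1,fy=2.1,interpolation=cv2.INTER_CUBIC))
cv2.imwrite("pics/s1.png",cv2.resize(s,None,fx=2.8,fy=2.8,interpolation=cv2.INTER_CUBIC))
E
```

```text
(no output)
```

View pics/t1.png

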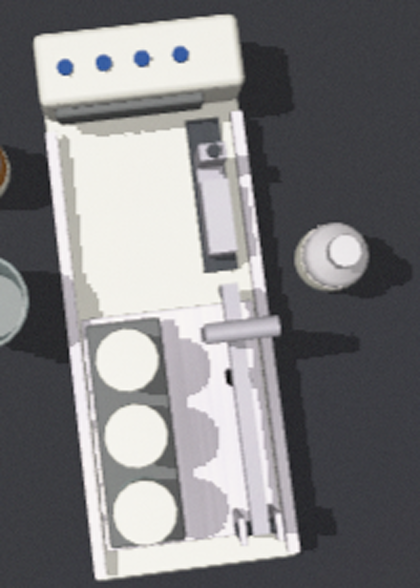

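View pics/s1.png

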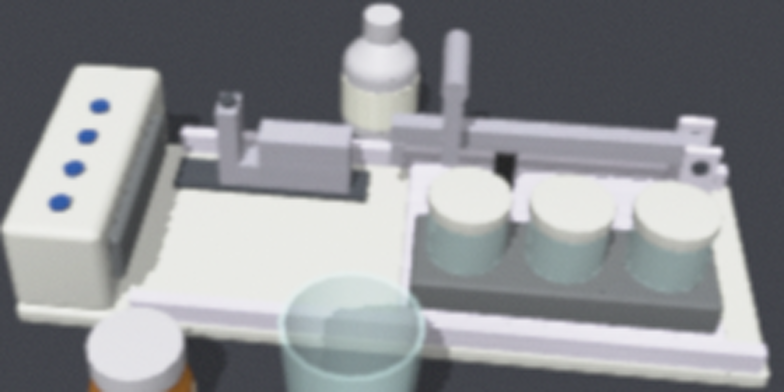

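The top crop shows the handle from (203,332) to (279,325), the keeper's front top edge near (222,250), and plate front corners at (97,578) and (298,552). In the side crop the keeper's flat runs from (258,122) to (354,127), and the handle's near end is at about (456,85).

```bash
python3 - <<'E'
from h import *
T=viewer.read_camera("top");S=viewer.read_camera("side")
t=lambda a,b:(250+a/2.1-.25,140+b/2.1-.25); s=lambda a,b:(210+a/2.8-.3,190+b/2.8-.3)
hl,hr=plane(T,t(203,332),.107),plane(T,t(279,325),.107)
print("handle ends",hl,hr,np.linalg.norm(hl-hr))
print("handle tri mid",tri(T,t(241,326),S,s(456,64)))
fl,fr=plane(T,t(97,578),.012),plane(T,t(298,552),.012); print("plate front",fl,fr,np.linalg.norm(fl-fr))
bl=plane(T,t(35,37),.072);br=plane(T,t(238,15),.072);print("pod back",bl,br,np.linalg.norm(bl-br))
m0=(fl+fr)/2;m1=(bl+br)/2
for v in (fr-fl,br-bl,m1-m0,hr-hl): print("yaw",np.degrees(np.arctan2(v[1],v[0])))
nose=plane(T,t(230,287),.07);hg=plane(T,t(262,532),.07)
v=nose-hg;print("bar",hg,nose,np.linalg.norm(v),np.degrees(np.arctan2(v[1],v[0])))
for n,a in(("keeper front L",(205,252)),("R",(238,248)),("keeper far",(200,166)),("wall",(210,140))):print(n,plane(T,t(*a),.052))
for n,a in(("S keeper front near",(350,151)),("front far",(354,127)),("end near",(258,146)),("end far",(262,122))):print(n,plane(S,s(*a),.052))
for n,a in(("S plate front near",(766,372)),("S plate pod near",(18,312))):print(n,plane(S,s(*a),.012))
print("S noz near", plane(S,s(391,140),.06))
for n,a,z in(("beaker",(352,300),.085),("jar",(138,335),.06)):print(n,plane(S,s(*a),z))
print("bottle",plane(T,t(345,250),.085))
E
```

```text
handle ends [ 0.5121 -0.0174  0.107 ] [ 0.516 -0.069  0.107] 0.051787710690248456
handle tri mid (array([ 0.5145, -0.0435,  0.1051]), np.float64(0.002612466885339258))
plate front [0.3342 0.0575 0.012 ] [ 0.3499 -0.0917  0.012 ] 0.15002185172964427
pod back [0.7268 0.0977 0.072 ] [ 0.7422 -0.0502  0.072 ] 0.14865571118360402
yaw -83.99497899479613
yaw -84.04720274815041
yaw 5.935298808346622
yaw -85.60757512628565
bar [ 0.3739 -0.0583  0.07  ] [ 0.5441 -0.04    0.07  ] 0.17113913226910557 6.155467781531363
keeper front L [ 0.5707 -0.024   0.052 ]
R [ 0.5734 -0.0482  0.052 ]
keeper far [ 0.6342 -0.0216  0.052 ]
wall [ 0.6535 -0.0294  0.052 ]
S keeper front near [ 0.5674 -0.0197  0.052 ]
front far [ 0.5695 -0.042   0.052 ]
end near [ 0.6204 -0.0125  0.052 ]
end far [ 0.6238 -0.0348  0.052 ]
S plate front near [0.3339 0.06   0.012 ]
S plate pod near [0.7252 0.1068 0.012 ]
S noz near [ 0.5447 -0.025   0.06  ]
beaker [0.5373 0.1257 0.085 ]
jar [0.6372 0.1478 0.06  ]
bottle [ 0.5682 -0.1201  0.085 ]
```

Call:
move_arm:
  moves:
    - [[50, 0.016, -0.038, 0, 0, 0, -0.067], [50, 0.016, -0.038, 0, 0, 0, -0.067], [50, 0.016, -0.038, 0, 0, 0, -0.067], [50, 0.016, -0.038, 0, 0, 0, -0.067], [50, 0.016, -0.038, 0, 0, 0, -0.067]]
  grip_force: 20

```text
t: 0.62
ee_pos: [0.3217, 0.3845, 0.2391]
tcp_rot: [0.933, -0.359, -0.0, 0.0]
wrist_force: [0.8, 0.1, 0.7]
gripper_width: 0.0425
finger_force: 0.0
```

Call:
move_arm:
  moves:
    - [[50, 0.016, -0.038, 0, 0, 0, -0.067], [50, 0.016, -0.038, 0, 0, 0, -0.067], [50, 0.016, -0.038, 0, 0, 0, -0.067], [50, 0.016, -0.038, 0, 0, 0, -0.067], [50, 0.016, -0.038, 0, 0, 0, -0.067]]

```text
t: 1.03
ee_pos: [0.4016, 0.1945, 0.2395]
tcp_rot: [0.86, -0.51, 0.0, -0.0]
wrist_force: [0.5, 0.2, -0.0]
gripper_width: 0.0428
finger_force: 0.0
```

Call:
move_arm:
  moves:
    - [[50, 0.018, -0.037, 0, 0, 0, -0.067], [50, 0.018, -0.037, 0, 0, 0, -0.067], [50, 0.018, -0.037, 0, 0, 0, -0.067], [50, 0.018, -0.037, 0, 0, 0, -0.067], [50, 0.018, -0.037, 0, 0, 0, -0.067]]

```text
t: 1.45
ee_pos: [0.4919, 0.0094, 0.2395]
tcp_rot: [0.763, -0.646, 0.0, -0.0]
wrist_force: [1.2, 0.7, 0.2]
gripper_width: 0.0427
finger_force: 0.0
```

Call:
move_arm:
  moves:
    - [[50, 0.011, -0.027, -0.02, 0, 0, -0.03], [50, 0.011, -0.026, -0.025, 0, 0, -0.03], [50, 0, 0, -0.03, 0, 0, 0], [50, 0, 0, -0.01, 0, 0, 0], [50, 0, 0, 0, 0, 0, 0]]

```text
t: 1.87
ee_pos: [0.5114, -0.0422, 0.1515]
tcp_rot: [0.744, -0.668, -0.002, 0.003]
wrist_force: [0.1, 1.1, -0.4]
gripper_width: 0.0426
finger_force: 0.0
```

```bash
python3 - <<'E'
from h import *
o=bot.get_obs();print(o["ee_pos"],o["tcp_rot"],o["wrist_force"])
T=viewer.read_camera("top")["image"][170:420,250:450];S=viewer.read_camera("side")["image"][110:310,220:480]
a=cv2.resize(T,None,fx=1.6,fy=1.6);b=cv2.resize(S,None,fx=1.8,fy=1.8);h=max(a.shape[0],b.shape[0])
p=lambda i:cv2.copyMakeBorder(i,0,h-i.shape[0],0,0,0)
cv2.imwrite("pics/c2.png",np.hstack([p(a),p(b)]))
E
```

```text
[ 0.5114 -0.0422  0.1515] [ 0.7442 -0.6679 -0.0023  0.0028] [ 0.1438  1.1493 -0.3636]
```

View pics/c2.png

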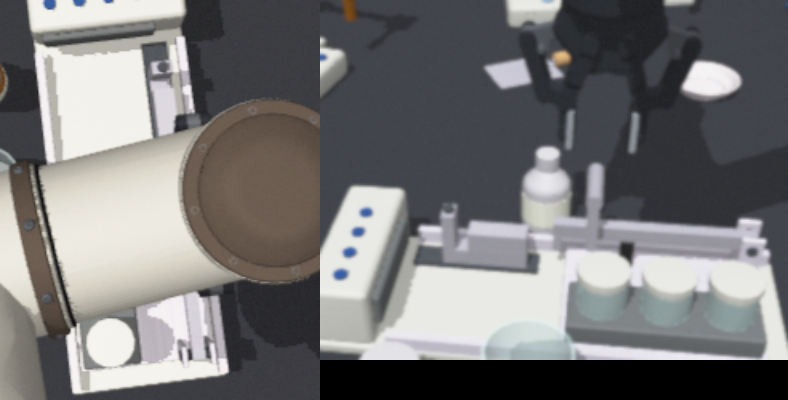

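In the side half the open fingers (columns 570 and 633) straddle the handle's top (595), so I can go down and close.

Call:
move_arm:
  moves:
    - [[50, 0.001, -0.001, -0.025, 0, 0, 0], [50, 0, 0, -0.02, 0, 0, 0], [50, 0, 0, -0.01, 0, 0, 0], [50, 0, 0, 0, 0, 0, 0], [30, 0, 0, 0, 0, 0, 0]]

```text
t: 2.38
ee_pos: [0.5154, -0.0419, 0.1006]
tcp_rot: [0.745, -0.667, 0.001, -0.001]
wrist_force: [0.8, -0.1, -0.2]
gripper_width: 0.0321
finger_force: 0.0
```

Call:
move_arm:
  moves:
    - [[10, 0, 0, 0, 0, 0, 0], [10, 0, 0, 0, 0, 0, 0], [10, 0, 0, 0, 0, 0, 0], [10, 0, 0, 0, 0, 0, 0], [10, 0, 0, 0, 0, 0, 0]]
  grip_force: 20

```text
t: 2.8
ee_pos: [0.5158, -0.0422, 0.1009]
tcp_rot: [0.745, -0.667, 0.001, -0.001]
wrist_force: [-0.8, 2.4, 6.8]
gripper_width: 0.0131
finger_force: 20.7
```

Call:
move_arm:
  moves:
    - [[10, -0.002, 0, 0.006, 0, 0, 0], [10, -0.003, 0, 0.006, 0, 0, 0], [10, -0.003, -0.001, 0.006, 0, 0, 0], [10, -0.003, 0, 0.006, 0, 0, 0], [10, 0, 0, 0, 0, 0, 0]]

```text
t: 3.22
ee_pos: [0.5029, -0.0435, 0.1243]
tcp_rot: [0.745, -0.668, 0.0, -0.0]
wrist_force: [0.4, 2.2, -2.4]
gripper_width: 0.0132
finger_force: 19.6
```

```bash
python3 - <<'E'
from h import *
o=bot.get_obs();print(o["ee_pos"],o["wrist_force"],o["gripper_width"])
S=viewer.read_camera("side")["image"][170:330,200:490]
cv2.imwrite("pics/c3.png",cv2.resize(S,None,fx=2.7,fy=2.7,interpolation=cv2.INTER_CUBIC))
E
```

```text
[ 0.5029 -0.0435  0.1243] [ 0.3644  2.1775 -2.4398] 0.013246421362945902
```

View pics/c3.png

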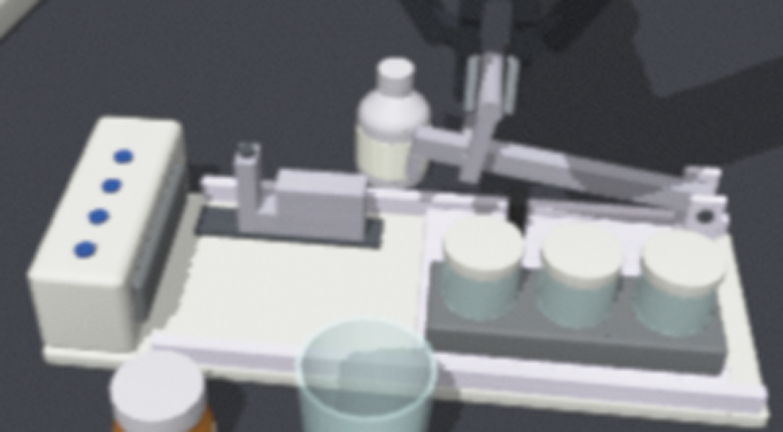

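The bar is lifted, with the tooth at about (430,170) and the keeper's flat at (278–367,175). There is room to bring it forward over the flat.

Call:
move_arm:
  moves:
    - [[10, 0.008, 0.001, 0, 0, 0, 0], [10, 0.01, 0.001, 0, 0, 0, 0], [10, 0.011, 0.001, 0, 0, 0, 0], [10, 0.01, 0.001, 0, 0, 0, 0], [10, 0, 0, 0, 0, 0, 0]]

```text
t: 3.68
ee_pos: [0.5465, -0.0389, 0.1234]
tcp_rot: [0.745, -0.667, 0.002, -0.001]
wrist_force: [1.6, 3.5, -2.5]
gripper_width: 0.013
finger_force: 19.9
```

```bash
python3 - <<'E'
from h import *
o=bot.get_obs();print(o["ee_pos"],o["wrist_force"],o["gripper_width"])
S=viewer.read_camera("side")["image"][170:330,200:490]
cv2.imwrite("pics/c4.png",cv2.resize(S,None,fx=2.7,fy=2.7,interpolation=cv2.INTER_CUBIC))
E
```

```text
[ 0.5465 -0.0389  0.1234] [ 1.5728  3.5096 -2.5182] 0.013039412933523082
```

View pics/c4.png

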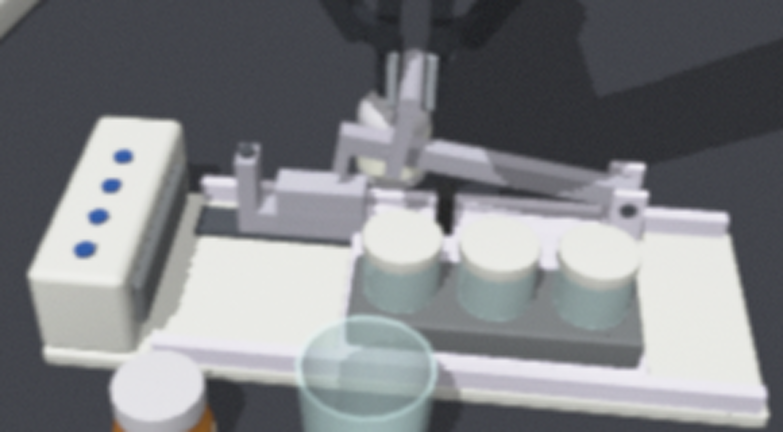

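The tooth (about (342,175)) is now over the front half of the flat. I'll lower it along the arc.

Call:
move_arm:
  moves:
    - [[10, 0.001, 0, -0.002, 0, 0, 0], [10, 0.001, 0, -0.002, 0, 0, 0], [10, 0.001, 0, -0.002, 0, 0, 0], [10, 0.001, 0, -0.002, 0, 0, 0], [10, 0, 0, 0, 0, 0, 0]]

```text
t: 4.15
ee_pos: [0.5463, -0.0391, 0.1151]
tcp_rot: [0.745, -0.667, -0.0, 0.0]
wrist_force: [0.0, 4.7, -0.2]
gripper_width: 0.0131
finger_force: 20.1
```

Call:
move_arm:
  moves:
    - [[10, 0.0005, 0, -0.001, 0, 0, 0], [10, 0, 0, 0, 0, 0, 0]]

```text
t: 4.32
ee_pos: [0.5466, -0.0391, 0.1143]
tcp_rot: [0.745, -0.667, -0.0, 0.0]
wrist_force: [0.2, 4.7, -0.6]
gripper_width: 0.0134
finger_force: 20.1
```

Call:
move_arm:
  moves:
    - [[10, 0.0005, 0, -0.001, 0, 0, 0], [10, 0, 0, 0, 0, 0, 0]]

```text
t: 4.48
ee_pos: [0.5468, -0.0391, 0.1142]
tcp_rot: [0.745, -0.667, -0.001, 0.0]
wrist_force: [-4.3, 6.0, 5.1]
gripper_width: 0.013
finger_force: 20.5
```

Contact shows in the wrist force (Fz −0.6 → +5 N). I'll lighten it, then ride forward.

Call:
move_arm:
  moves:
    - [[10, 0, 0.001, 0.0006, 0, 0, 0], [10, 0, 0, 0, 0, 0, 0]]

```text
t: 4.65
ee_pos: [0.5469, -0.0389, 0.1142]
tcp_rot: [0.745, -0.667, -0.0, 0.001]
wrist_force: [-1.7, 1.6, 1.6]
gripper_width: 0.0131
finger_force: 20.3
```

Contact is now a few N. I'll loosen the fingers so the rear one pushes while the bar rides under its own weight.

Call:
move_arm:
  moves:
    - [[25, 0, 0, 0, 0, 0, 0], [25, 0, 0, 0, 0, 0, 0], [25, 0.002, 0, 0, 0, 0, 0], [25, 0.002, 0, 0, 0, 0, 0], [25, 0.002, 0, 0, 0, 0, 0]]

```text
t: 5.07
ee_pos: [0.5527, -0.0389, 0.1136]
tcp_rot: [0.744, -0.668, -0.001, 0.001]
wrist_force: [-3.2, 1.1, 1.5]
gripper_width: 0.0214
finger_force: 1.4
```

Call:
move_arm:
  moves:
    - [[25, 0.003, 0.001, 0, 0, 0, 0], [25, 0.003, 0, 0, 0, 0, 0], [25, 0.003, 0, 0, 0, 0, 0], [25, 0.003, 0.001, 0, 0, 0, 0], [25, 0.003, 0, 0, 0, 0, 0]]

```text
t: 5.48
ee_pos: [0.5689, -0.0364, 0.1137]
tcp_rot: [0.745, -0.668, -0.0, 0.0]
wrist_force: [-1.6, 1.5, 0.1]
gripper_width: 0.0214
finger_force: 0.8
```

Call:
move_arm:
  moves:
    - [[25, 0.003, 0, 0, 0, 0, 0], [25, 0.003, 0.001, 0, 0, 0, 0], [25, 0.003, 0, 0, 0, 0, 0], [25, 0.003, 0, 0, 0, 0, 0], [25, 0, 0, 0, 0, 0, 0]]

```text
t: 5.9
ee_pos: [0.5818, -0.0354, 0.1141]
tcp_rot: [0.745, -0.667, 0.001, -0.001]
wrist_force: [-0.2, 0.4, -0.6]
gripper_width: 0.0215
finger_force: 0.1
```

```bash
python3 - <<'E'
from h import *
o=bot.get_obs();print(o["ee_pos"],o["wrist_force"],o["gripper_width"])
S=viewer.read_camera("side")["image"][170:330,200:490]
cv2.imwrite("pics/c5.png",cv2.resize(S,None,fx=2.7,fy=2.7,interpolation=cv2.INTER_CUBIC))
E
```

```text
[ 0.5818 -0.0354  0.1141] [-0.2421  0.4396 -0.5869] 0.02154505872176666
```

View pics/c5.png

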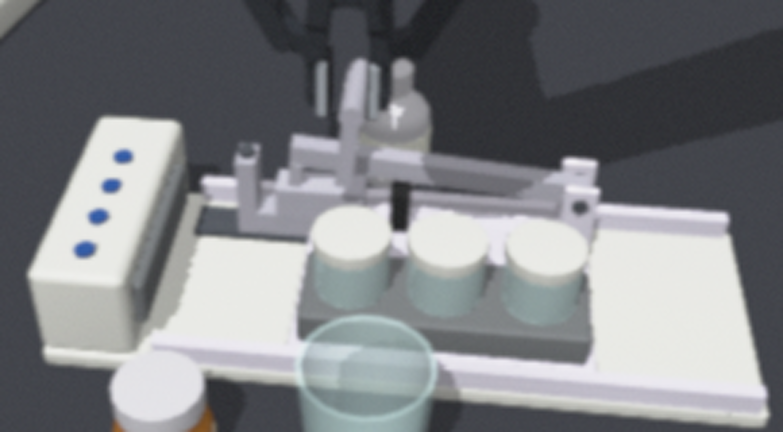

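The tooth is riding on the flat near its rear: nose at (290–305,150–175), flat end near 278. I'll creep on and check the nose height numerically.

Call:
move_arm:
  moves:
    - [[25, 0.001, 0, 0, 0, 0, 0], [25, 0.0015, 0, 0, 0, 0, 0], [25, 0.0015, 0.0005, 0, 0, 0, 0], [25, 0.0015, 0, 0, 0, 0, 0], [25, 0.0015, 0, 0, 0, 0, 0]]

```text
t: 6.37
ee_pos: [0.5874, -0.0351, 0.114]
tcp_rot: [0.745, -0.668, -0.0, 0.0]
wrist_force: [-2.9, 1.2, 1.7]
gripper_width: 0.0216
finger_force: 1.3
```

Call:
move_arm:
  moves:
    - [[25, 0.001, 0, 0, 0, 0, 0], [25, 0.001, 0.0005, 0, 0, 0, 0], [25, 0.001, 0, 0, 0, 0, 0], [25, 0.001, 0, 0, 0, 0, 0], [25, 0, 0, 0, 0, 0, 0]]

```text
t: 6.78
ee_pos: [0.5919, -0.0346, 0.1139]
tcp_rot: [0.745, -0.668, 0.0, -0.0]
wrist_force: [-2.6, 0.1, 1.2]
gripper_width: 0.0216
finger_force: 0.9
```

```bash
cat > nose.py <<'E'
from h import *
o=bot.get_obs();print(o["t"],o["ee_pos"],o["wrist_force"],o["finger_force"])
f=lambda im:[int(np.argmax(cv2.cvtColor(im,cv2.COLOR_BGR2GRAY)[200:300,c]>110))+200 for c in range(276,330,2)]
I=viewer.read_camera("side")["image"]
p=cv2.resize(cv2.imread("pics/c5.png"),(290,160));J=np.zeros((480,640,3),np.uint8);J[170:330,200:490]=p
print(f(J));print(f(I))
E
python3 nose.py
```

```text
6.7833 [ 0.5919 -0.0346  0.1139] [-2.5702  0.1025  1.2312] 0.8827572874724865
[235, 235, 235, 235, 235, 230, 227, 228, 228, 223, 237, 237, 237, 234, 232, 232, 220, 219, 220, 220, 220, 200, 200, 221, 221, 206, 200]
[235, 235, 235, 235, 235, 230, 227, 228, 228, 223, 237, 236, 235, 220, 219, 219, 220, 220, 200, 220, 221, 221, 203, 200, 200, 200, 200]
```

Call:
move_arm:
  moves:
    - [[25, 0.001, 0, 0, 0, 0, 0], [25, 0.001, 0, 0, 0, 0, 0], [25, 0.0005, 0, 0, 0, 0, 0], [25, 0, 0, 0, 0, 0, 0]]

```text
t: 7.17
ee_pos: [0.5943, -0.0344, 0.1139]
tcp_rot: [0.745, -0.668, 0.0, -0.0]
wrist_force: [-1.2, 0.6, 0.8]
gripper_width: 0.0214
finger_force: 0.9
```

```bash
python3 nose.py
```

```text
7.1667 [ 0.5943 -0.0344  0.1139] [-1.2209  0.6237  0.8437] 0.8721179701387882
[235, 235, 235, 235, 235, 230, 227, 228, 228, 223, 237, 237, 237, 234, 232, 232, 220, 219, 220, 220, 220, 200, 200, 221, 221, 206, 200]
[235, 235, 235, 235, 235, 230, 227, 228, 228, 223, 237, 236, 220, 219, 219, 219, 220, 200, 204, 221, 221, 205, 200, 200, 200, 200, 200]
```

Call:
move_arm:
  moves:
    - [[25, 0.001, 0.0003, 0, 0, 0, 0], [25, 0.001, 0, 0, 0, 0, 0], [25, 0.0005, 0, 0, 0, 0, 0], [25, 0, 0, 0, 0, 0, 0]]

```text
t: 7.55
ee_pos: [0.5974, -0.0342, 0.114]
tcp_rot: [0.745, -0.667, 0.001, -0.001]
wrist_force: [0.4, 0.7, 0.0]
gripper_width: 0.0218
finger_force: 0.0
```

```bash
python3 nose.py
```

```text
7.55 [ 0.5974 -0.0342  0.114 ] [0.426  0.6805 0.0412] 0.0
[235, 235, 235, 235, 235, 230, 227, 228, 228, 223, 237, 237, 237, 234, 232, 232, 220, 219, 220, 220, 220, 200, 200, 221, 221, 206, 200]
[235, 235, 235, 235, 235, 230, 227, 228, 228, 223, 229, 226, 226, 226, 226, 226, 200, 205, 213, 206, 200, 200, 200, 200, 229, 200, 200]
```

It dropped: the nose moved from row 219 to 226 and the finger force is 0. Opening and retreating straight up.

Call:
move_arm:
  moves:
    - [[50, 0, 0, 0, 0, 0, 0], [50, 0, 0, 0, 0, 0, 0], [50, 0, 0, 0.01, 0, 0, 0], [50, 0, 0, 0.03, 0, 0, 0], [50, 0, 0, 0.03, 0, 0, 0]]

```text
t: 8.02
ee_pos: [0.5959, -0.0345, 0.1841]
tcp_rot: [0.745, -0.667, -0.001, 0.001]
wrist_force: [0.7, 0.8, -0.1]
gripper_width: 0.0425
finger_force: 0.0
```

Call:
move_arm:
  moves:
    - [[50, 0, 0, 0.03, 0, 0, 0], [50, 0, 0, 0, 0, 0, 0], [50, 0, 0, 0, 0, 0, 0], [50, 0, 0, 0, 0, 0, 0]]

```text
t: 8.35
ee_pos: [0.5962, -0.0342, 0.2141]
tcp_rot: [0.744, -0.668, -0.0, -0.0]
wrist_force: [0.2, -0.1, 0.1]
gripper_width: 0.0425
finger_force: 0.0
```

```bash
python3 nose.py; python3 - <<'E'
from h import *
S=viewer.read_camera("side")["image"][170:330,200:490]
cv2.imwrite("pics/c6.png",cv2.resize(S,None,fx=2.7,fy=2.7,interpolation=cv2.INTER_CUBIC))
E
```

```text
8.35 [ 0.5962 -0.0342  0.2141] [ 0.1601 -0.1086  0.1234] 0.0
[235, 235, 235, 235, 235, 230, 227, 228, 228, 223, 237, 237, 237, 234, 232, 232, 220, 219, 220, 220, 220, 200, 200, 221, 221, 206, 200]
[235, 235, 235, 235, 235, 230, 227, 228, 228, 223, 227, 226, 226, 226, 226, 227, 227, 227, 210, 202, 200, 200, 200, 200, 229, 229, 228]
```

View pics/c6.png

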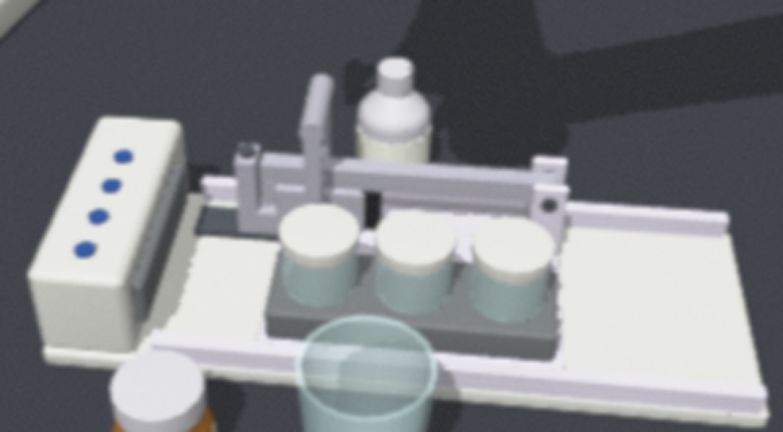

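The bar is level with its nose (262,160) against the keeper's back wall (248,150), the tooth is in the notch, the glassware is untouched and the gripper is clear.

```bash
python3 -c "
from rig import order
print(order.finish_job())"
```

```text
the job is handed in; nothing more can be done
None
```

The sample changer is closed: the tooth is in the keeper's notch with the bar fully down, the gripper is clear, the glassware and bottles look undisturbed in the last picture, and the job is handed in (no verdict was returned).

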